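# Close a card press

### The arm

A 6-joint arm with a two-finger parallel gripper is mounted at the origin on the work surface; the furniture and walls round the work are solid. World frame = base frame: x ahead of the robot, y to its left, z up, the work surface at z = 0. Lengths are in m, angles in rad, forces in N, time in s.
With the tool pointing down it reaches from about 0.375 to 0.975 m from the base axis. Payload 3.8 kg.
Tool frame: the origin (TCP) lies on the centre line of the jaws, within the pads' length; the fingertips stand 14 mm ahead of it and the grasp point (between the pads) lies 5 mm behind it; z points along the fingers, y is the line along which they close (so a half turn about z gives the same grasp; the last joint's range is limited). The gripper opens to 85 mm and grips with 20 to 120 N. Pads are 22 mm wide; open, the fingers measure 114 mm over their backs; the gripper's body (76 mm by 85 mm) begins 54 mm behind the grasp point. The pads swing forward as they close: fully open they stand 13 mm farther back than shut.
Start: joints at [-1.263, 0.264, 1.604, -0, 1.274, -0.037], TCP at [0.228, -0.635, 0.245] pointing down, gripper open.
Joint ranges: [-2.63, 2.63], [-0.94, 2.18], [0.31, 2.57], [-1.31, 4.45], [0, 2.66], [-2.55, 2.55]. Speed limits (rad/s): [2.57, 2.57, 3.14, 3.14, 3.14, 3.14].

### API

Orientations are given as a rotation vector (axis times angle).
In Python, from workcell import bot, eyes, spot_in gives the robot as it stands.
- The arm moves only by the tool carry_out, never from a script. Its argument "series" is text: rows parted by semicolons, each of 4 numbers parted by spaces: the shift along the world's x, y, z in m, then the turn about the world's z in degrees. In form: tx ty tz roll; .... A call has 1 to 20 rows; each row shifts and turns the commanded pose from where the row before left it; what a row does not reach is not made up. A row lasts 1/8 s, in which the tool goes at most 62.5 mm and 10.7 degrees, less where a joint would pass 70% of its speed; a pose out of reach is approached as far as the arm can. A call is refused whole if a number of a shift passes 0.0625 or a number of a turn 10.7, either way. A call with a gripper value outside its range is refused whole. "jaw" is the gripper command: -1 is shut, 1 is fully open, values between are in proportion, set as the call begins (left out, the last holds). The fingers move at their own pace and stop on an object; "grip_force" is the grip in N (left out, the last holds). Time passes only in rows, so rows that do not move let the fingers close. It gives the time, the measured TCP pose, the force, the opening and the grip force at its end, in the units of the state.
- bot.read_state(): the state, without advancing time (a new reading comes with each control period).
- eyes.read_camera(name): name is "side" or "top" or "wrist"; returns (picture, depth): 480x640x3 uint8, blue, green, red; 480x640 float32, m along the optical axis (not along the pixel's ray), 0 where there is no reading.
- eyes.get_calibration(name): a dict with "K" (3x3 intrinsics, pixels), "position" and "rotation" of the camera in the world; the wrist camera has in their place "T_tool_cam" (4x4, takes a point from camera to tool coordinates, whose origin is the TCP and whose axes are the flange's). Camera axes: x right, y down, z forward; pixel columns grow to the right and rows downward; lengths in m; the calibration is good to about 2 mm. A picture is of the moment at which its call begins: read the wrist's pose just before it. get_calibration takes no time and is no camera call.
- bot.finish_job(): hands the job in; it is judged then, once.
Trained networks look in the newest picture that a camera, given by its name, has taken for a name from the list of things; names that differ only in an ending like _2 or _b are one class to them, and where a whole thing is asked for, a point or a joint stands for the part that bears it (a point fixed in the world has none). Each returns a list of dicts, best first, with "score" (0 to 1); they miss things now and then, are a little off and sometimes report something else, mostly with a low value. They report only what shows in the picture. A call takes as long as a camera call. They do not tell look-alikes from the thing itself.
- spot_in(camera, target): "rect" ([centre column, centre row, width, height] in pixels, round what is visible of it).
The state is a dict: "time": time; "q": joint angles; "joint_vel": joint speeds; "joint_torque": joint torques, N m; "tool_pos": TCP position; "tcp_rot": TCP orientation; "wrist_force": force on the tool from outside, world axes, zero at the start; "torque": the same for the moment, N m; "width": opening from 0.0 (shut) to 1.0 (fully open); "grip_force": force on a finger pad.
Only numpy, scipy, OpenCV 4.12 (cv2) and the standard library are available. Lean on these libraries where they do the work, as an engineer would, in place of code of your own. Each camera call takes 0.05 s, during which the arm holds its last target. There are 200 camera calls.

### The job

Take the drilled steel platen by its tall grip, turn it square with the card block, and lower it gently over the rod of the card press until it lies on the block; do not let it drop, and do not force it if it catches on the rod. Then press the block down firmly with about 15 N for about a second (never more than 22 N on rod or block), let go and leave the platen resting flat on the block. Leave the card stand, the ink bottle and the stone ornament where they are.

Things in the scene. Friction and masses are not known exactly. Their poses are not given: they have to be found in the camera images.
- platen: loose steel plate 90 (x) x 70 (y) x 12 mm with a centred hole 14 mm across, a 40 x 40 mm boss up to 22 mm, and a square hollow grip, 28 x 28 mm outside (flats along x and y), 18 x 18 mm inside, open at the top, up to 110 mm above the underside. 0.3 to 0.5 kg. Origin: centre of the underside. x: long side of the plate, z: up the bore. Stands upright on the desk at the start
- platen_mid (a point): centre of the platen: on the axis of its bore, 55 mm above its underside and 55 mm below the top of its grip. Grip it across two opposite flats, near the top of the grip (85 to 100 mm above the underside), so that the hand stays clear of the rod
- press: the card press, fixed: a dark wooden base 145 (x) x 115 (y) x 24 mm with an upright steel rod 12 mm across on its centre. Origin: centre of the underside, on the desk. x along the long side of the base and of the card block, z up the rod. The rod's top end is 150 mm above the desk
- rod_top (a point): the top of the rod, on its axis; the last 10 mm of the rod taper to 5 mm across. With the platen down, the rod stands inside and above the hollow grip
- card_block: blue-covered block of drilled cards, 90 (x) x 70 (y) mm, on the press round the rod. The pose is that of its fixed carrier in the base (origin and axes as the press), not of its top. The top lies 34 to 56 mm above the desk: it differs each time and is not reported, so it must be felt or seen. The block springs straight down about 3 mm under 15 N, with a hard stop at 8 mm
- card_holder: brass card stand, 46 x 100 x 60 mm, a bystander; origin: centre of its underside
- ink_bottle: dark blue ink bottle with a black cap, 55 x 55 x 68 mm, a bystander; origin: centre of its underside
- stone_finial: carved stone ornament on a black block, 90 x 89 x 178 mm, a bystander; origin: centre of its underside
Not all that is in view belongs to the job. Of the things that look like the platen, take the one that is farthest to the robot's right at the start.

How it is judged:
On the way, in this order (a step that is already met when the one before it is completed fails the run):
1. the platen is threaded on the rod, upright, its underside at least 20 mm below the rod's top (horizontal distance between platen_mid and rod_top below 0.006 m and angle between platen_mid's own z axis and vertical below 0.07 rad and z of platen_mid in the frame of rod_top below 0.035 m), for 0.1 s.
2. with the platen lying square with the block, the block is pressed with more than 9 N for half a second (horizontal distance between platen_mid and rod_top below 0.006 m and angle between platen_mid's own z axis and vertical below 0.07 rad and angle between the x axis of platen and the x axis of press, either way round below 0.14 rad and contact force between platen and card_block above 9 N), for 0.5 s.
At the end, for the whole second after the job is handed in: the platen is on the rod (bore within 6 mm of the rod's axis at mid-height), upright within 4 degrees, its long side along the long side of the press within 8 degrees, lying with its weight on the card block (more than 1.5 N), released and at rest (horizontal distance between platen_mid and rod_top below 0.006 m and angle between platen_mid's own z axis and vertical below 0.07 rad and angle between the x axis of platen and the x axis of press, either way round below 0.14 rad and z of platen_mid in the frame of rod_top below -0.025 m and contact force between platen and card_block above 1.5 N and linear speed of platen below 0.02 m/s); the robot touches nothing.
It fails at once if more than 22 N between platen and card block (contact force between platen and card_block above 22 N).
It fails at once if more than 25 N between platen and press (rod or base) (contact force between platen and press above 25 N).
It fails at once if the platen drops or is slammed down the rod (over 0.3 m/s while threaded) (horizontal distance between platen_mid and rod_top below 0.01 m and z of platen_mid in the frame of rod_top below 0.05 m and linear speed of platen above 0.3 m/s).
It fails at once if the card stand, ink bottle or stone ornament is moved by more than 15 mm (distance of any of card_holder, ink_bottle, stone_finial from where it was at the start of the episode above 0.015 m).
It also fails if it takes over 64 s, if anything falls off the work surface, if the arm or the gripper's body presses on something with over 40 N, if the wrist force passes 120 N, or if a joint passes its speed limit or range.

## Working session

There is one attempt and no reset: what is moved stays moved. The work goes in short steps, Python scripts to look and compute and a tool call to move; the robot and the scene stay as the last step left them, time stands still between calls to the robot, and variables do not carry over. Pictures are saved under pics/ and viewed, at most 10 in all, crops included, and the job is handed in when it is done.

Besides the shell and the picture viewer there is one more tool, called after ">>>" as a command line: name --argument value ..., lists and objects as JSON in quotes. carry_out: Moves the arm, as the interface text tells. Its arguments: {"type":"object","properties":{"series":{"type":"string"},"jaw":{"type":"number"},"grip_force":{"type":"number"}},"required":["series"]}

```bash
mkdir -p pics; python3 - <<'E'
from workcell import bot, eyes, spot_in
import cv2,numpy as np
s=bot.read_state(); print(s)
for c in("top","side"):
    im,d=eyes.read_camera(c); cv2.imwrite(f"pics/{c}0.png",im); np.save(f"{c}0.npy",d)
    k=eyes.get_calibration(c); print(c,k)
    for t in("platen","press","card_block"):
        print(t,[(np.round(r["rect"],0).tolist(),round(r["score"],2)) for r in spot_in(c,t)])
E
```

```text
{'time': 0.0, 'q': array([-1.26292719e+00,  2.64747326e-01,  1.60538279e+00, -2.67273608e-05,
        1.27370457e+00, -3.68871746e-02]), 'joint_vel': array([ 0.00213807,  0.00030417, -0.00104994, -0.00076665,  0.00142926,
        0.00034753]), 'joint_torque': array([ 2.21355345e-03, -5.15109909e+01, -3.67311502e+01,  9.26087819e-05,
        1.29774614e-02,  7.59644678e-06]), 'tool_pos': array([ 0.22791229, -0.634609  ,  0.24396118]), 'tcp_rot': array([-3.09284580e+00, -5.38495694e-01,  5.15108484e-04]), 'wrist_force': array([-0.17948389,  0.33447831,  0.77740838]), 'torque': array([ 0.0184653 , -0.03675927, -0.06862092]), 'grip_force': 0.0, 'width': 0.999253139913686}
top {'K': array([[535.70444934,   0.        , 313.57006198],
       [  0.        , 535.70444934, 236.34764138],
       [  0.        ,   0.        ,   1.        ]]), 'position': array([ 0.38596858, -0.02622446,  1.22504159]), 'rotation': array([-2.13168807,  2.1773169 , -0.17580848])}
platen [([259.0, 285.0, 31.0, 37.0], 0.94), ([208.0, 323.0, 46.0, 48.0], 0.75)]
press [([407.0, 235.0, 70.0, 76.0], 0.87), ([258.0, 286.0, 32.0, 40.0], 0.53)]
card_block [([408.0, 232.0, 45.0, 52.0], 0.96)]
side {'K': array([[458.18651506,   0.        , 317.55702458],
       [  0.        , 458.18651506, 236.46396483],
       [  0.        ,   0.        ,   1.        ]]), 'position': array([0.471063  , 0.70247063, 0.65440864]), 'rotation': array([-0.11827126,  2.76693213, -1.37976735])}
platen [([358.0, 296.0, 52.0, 60.0], 0.93), ([404.0, 354.0, 62.0, 79.0], 0.76)]
press [([320.0, 195.0, 61.0, 63.0], 0.73), ([255.0, 197.0, 43.0, 75.0], 0.63)]
card_block [([315.0, 200.0, 35.0, 26.0], 0.79)]
```

View pics/top0.png

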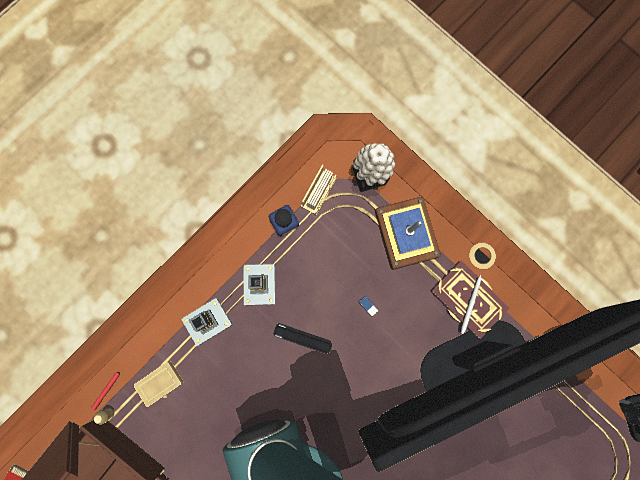

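View pics/side0.png

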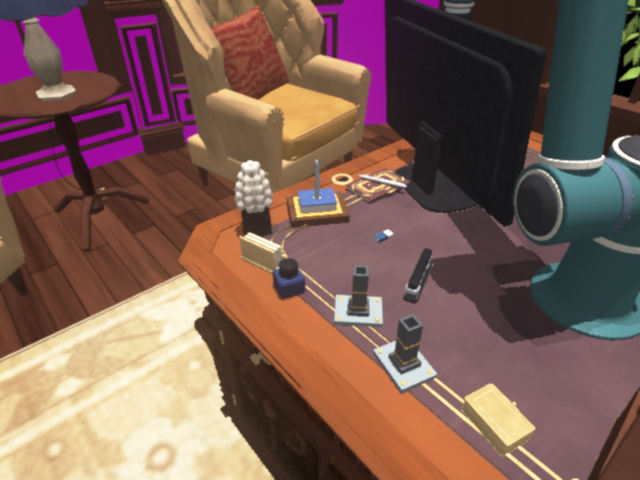

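The top view shows two platens, at about (259,284) and (207,321), and the press at (408,232). The stone, card stand and bottle are above the platens. The side view shows the same two platens upright, at (358,296) and (404,354). Next I convert these to world positions.

```bash
cat > h.py <<'E'
import numpy as np, cv2
from scipy.spatial.transform import Rotation as R
from workcell import bot, eyes, spot_in
def pose(c):
    k=eyes.get_calibration(c)
    if "position" in k: return k["K"],R.from_rotvec(k["rotation"]).as_matrix(),np.array(k["position"])
    s=bot.read_state(); Rt=R.from_rotvec(s["tcp_rot"]).as_matrix(); T=k["T_tool_cam"]
    return k["K"],Rt@T[:3,:3],Rt@T[:3,3]+s["tool_pos"]
def cloud(d,P):
    K,Rm,p=P; v,u=np.mgrid[:480,:640]
    X=np.stack([(u-K[0,2])/K[0,0]*d,(v-K[1,2])/K[1,1]*d,d],-1)@Rm.T+p
    X[d==0]=np.nan; return X
def rect(pts):
    (c,sz,a)=cv2.minAreaRect((pts[:,:2]*1000).astype(np.float32)); 
    if sz[0]<sz[1]: sz=sz[::-1]; a-=90
    return np.round(c,1),np.round(sz,1),round((a+90)%180-90,1)
E
python3 - <<'E'
from h import *
for c,bs in (("top",[(259,284,30),(207,321,35),(408,232,48)]),("side",[(358,296,40),(404,354,50),(318,195,45)])):
    X=cloud(np.load(c+"0.npy"),pose(c))
    for u,v,h in bs:
        P=X[v-h:v+h,u-h:u+h].reshape(-1,3); P=P[~np.isnan(P[:,0])]
        print(c,u,v,"zhist",np.histogram(P[:,2],np.arange(-.01,.17,.01))[0])
        for lo,hi in ((.008,.017),(.018,.03),(.03,.065),(.1,.12),(.125,.16)):
            q=P[(P[:,2]>lo)&(P[:,2]<hi)]
            if len(q)>5: print(lo,len(q),rect(q),"med",np.round(np.median(q,0),4))
E
```

```text
top 259 284 zhist [ 627 1933  720   96   21    5   10    7   23   12   21   77   38    0
    0    0    0]
0.008 848 (array([455.9,  71.2]), array([123.2,  93.4]), -6.1) med [0.4537 0.0735 0.0117]
0.018 118 (array([469.6,  73.1]), array([69.4, 56.3]), 12.7) med [0.4499 0.0653 0.0219]
0.03 36 (array([454.9,  75. ]), array([26.8, 26.3]), 90.0) med [0.4556 0.076  0.0382]
0.1 115 (array([456.3,  75.9]), array([29.1, 27.5]), 88.7) med [0.4573 0.0753 0.1093]
top 207 321 zhist [1250 2556  691   99   24   18   20   18   27   22   31   90   41    0
    0    0    0]
0.008 817 (array([368.5, 200.1]), array([186.6,  80.9]), -53.4) med [0.3759 0.1854 0.0118]
0.018 124 (array([375.3, 190.4]), array([60.6, 44.3]), 8.5) med [0.3741 0.1845 0.0218]
0.03 68 (array([375.9, 192.1]), array([28.7, 25.7]), 30.3) med [0.3751 0.187  0.0466]
0.1 131 (array([375.2, 194. ]), array([28.7, 27.8]), -60.0) med [0.3754 0.1938 0.1091]
top 408 232 zhist [1813 3932  298 1749   61  985  221    4    7   19   10    6    7    6
   14   19    1]
0.008 210 (array([ 571.1, -265.4]), array([222.5, 215.2]), 86.3) med [ 0.5128 -0.
[... 1179 characters left out ...]
 ,  29.3]), -52.1) med [0.3796 0.2038 0.0452]
0.1 282 (array([373.9, 195.1]), array([29.3, 29.3]), 31.1) med [0.3738 0.197  0.1083]
side 318 195 zhist [ 722 3101  393  850  134  567   42   13   13   19   14   19   17   18
   20   14    1]
0.008 350 (array([ 532.7, -277.7]), array([296.6, 141.7]), 36.5) med [ 0.5041 -0.2219  0.0142]
0.018 911 (array([ 525.6, -288.7]), array([264.2, 154.2]), 33.5) med [ 0.5641 -0.2314  0.0236]
0.03 749 (array([ 565.2, -264.2]), array([90.2, 76.5]), 13.2) med [ 0.5619 -0.2491  0.0475]
0.1 36 (array([ 565.9, -260.1]), array([9.9, 9. ]), 3.3) med [ 0.5656 -0.2599  0.1097]
0.125 45 (array([ 565.7, -261. ]), array([11. ,  9.7]), -84.5) med [ 0.5656 -0.2609  0.1361]
```

```bash
python3 - <<'E'
from h import *
P=pose("wrist"); im,d=eyes.read_camera("wrist"); cv2.imwrite("pics/w0.png",im)
print("cam",P[2],P[1]); print([ (np.round(r["rect"]),r["score"]) for r in spot_in("wrist","platen")])
for c in("top","side"):
    X=cloud(np.load(c+"0.npy"),pose(c)).reshape(-1,3)
    print(c)
    m=(X[:,0]>-.3)&(X[:,0]<.9)&(X[:,1]>-.9)&(X[:,1]<-.1)&(X[:,2]>.12)&(X[:,2]<1.2)
    Q=X[m]
    for lo in np.arange(.12,.7,.06):
        q=Q[(Q[:,2]>=lo)&(Q[:,2]<lo+.06)]
        if len(q)>5: print(round(lo,2),len(q),rect(q),q[:,:2].min(0).round(3),q[:,:2].max(0).round(3))
    # block
    u,v,h=(408,232,34) if c=="top" else (316,200,26)
    P=cloud(np.load(c+"0.npy"),pose(c))[v-h:v+h,u-h:u+h].reshape(-1,3); r=np.hypot(P[:,0]-.5655,P[:,1]+.262)
    for lo,hi in((.043,.053),(.018,.03)):
        q=P[(P[:,2]>lo)&(P[:,2]<hi)&(r<.1)]; print("blk",rect(q),np.median(q,0).round(4))
E
```

```text
cam [ 0.30365152 -0.60969943  0.37449177] [[ 3.37536149e-01 -8.94665405e-01 -2.92648527e-01]
 [-9.41312288e-01 -3.21048594e-01 -1.04206416e-01]
 [-7.24522631e-04  3.10647087e-01 -9.50525046e-01]]
[]
top
0.12 2375 (array([ 502.3, -266.9]), array([550.5, 516.5]), -64.8) [ 0.152 -0.625] [ 0.741 -0.127]
0.18 1313 (array([ 493.9, -271.3]), array([551.1, 486. ]), -64.7) [ 0.157 -0.623] [ 0.72  -0.124]
0.24 1692 (array([ 213.9, -400.7]), array([550.7, 171.9]), -66.5) [ 0.164 -0.621] [ 0.399 -0.121]
0.3 1868 (array([ 213.8, -392.3]), array([535.2, 178.1]), -66.6) [ 0.167 -0.605] [ 0.396 -0.118]
0.36 4636 (array([ 283.4, -339.6]), array([494.1,  17.8]), -66.0) [ 0.175 -0.564] [ 0.386 -0.116]
0.42 5078 (array([ 262.8, -322.3]), array([445.6,  21.3]), -66.5) [ 0.167 -0.523] [ 0.359 -0.116]
blk (array([ 566.9, -264.8]), array([90.2, 70.6]), 13.7) [ 0.5632 -0.2621  0.048 ]
blk (array([ 567. , -264.4]), array([144.7, 115.7]), 13.2) [ 0.5583 -0.2568  0.0237]
side
0.12 3961 (array([ 505.4, -292.6]), array([600.1, 532.7]), -65.3) [ 0.139 -0.676] [ 0.741 -0.125]
0.18 3409 (array([ 283.9, -391.5]), array([597.2,  39.3]), -64.8) [ 0.142 -0.67 ] [ 0.398 -0.12 ]
0.24 3843 (array([ 290.5, -393.1]), array([604.6,  37.8]), -64.9) [ 0.147 -0.675] [ 0.405 -0.119]
0.3 4322 (array([ 295.6, -388.2]), array([599.9,  38.9]), -64.8) [ 0.152 -0.668] [ 0.41  -0.117]
0.36 5508 (array([ 287.6, -390.2]), array([566.2, 224.6]), -86.3) [ 0.158 -0.665] [ 0.418 -0.114]
0.42 2598 (array([ 212.3, -421.6]), array([596.4, 196.8]), -67.0) [ 0.163 -0.66 ] [ 0.418 -0.114]
blk (array([ 565.4, -264.8]), array([90.2, 75.5]), 13.3) [ 0.5643 -0.2587  0.0479]
blk (array([ 565.4, -261.8]), array([140.4, 119.7]), 11.5) [ 0.5735 -0.2276  0.0238]
```

View pics/w0.png

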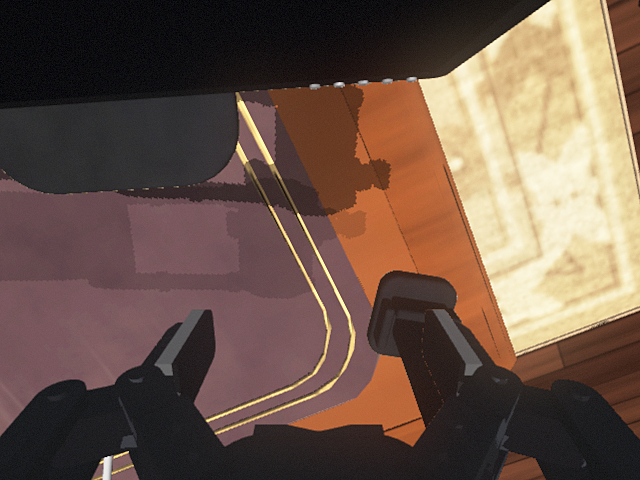

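```bash
python3 - <<'E'
from h import *
for c in("top","side"):
    X=cloud(np.load(c+"0.npy"),pose(c)).reshape(-1,3)
    n=X[:,:2]@[.906,.424]; t=X[:,:2]@[.424,-.906]
    m=(n>.0)&(n<.16)&(t>.15)&(t<.9)&(X[:,2]>.1)&(X[:,2]<.9)
    q=X[m]; print(c,np.percentile(q[:,2],[50,95,99,99.9,100]).round(3), np.histogram(q[:,2],np.arange(.1,.95,.05))[0], [np.percentile(n[m&(X[:,2]>.4)],[1,99]).round(3),np.percentile(t[m&(X[:,2]>.4)],[1,99]).round(3)])
E
```

```text
top [0.395 0.443 0.445 0.446 0.447] [ 684 1344 1061 1240 1381 4118 5904    0    0    0    0    0    0    0
    0    0] [array([0.089, 0.116]), array([0.185, 0.615])]
side [0.308 0.435 0.443 0.444 0.444] [2065 2704 2940 3222 3569 4330 4070    0    0    0    0    0    0    0
    0    0] [array([0.094, 0.116]), array([0.179, 0.752])]
```

>>> carry_out --series "0 0 0.05 0;0 0 0.05 0;0 0 0.05 0;0 0 0.05 0;0 0 0.05 0;0 0 0.04 0;0 0 0 0" --jaw 1

```text
time: 1.38
tool_pos: [0.2283, -0.6358, 0.5409]
tcp_rot: [3.086, 0.538, 0.002]
wrist_force: [-1.0, -0.7, 0.9]
width: 1.005
grip_force: 0.0
```

>>> carry_out --series "0.04 0.045 0 0;0.04 0.05 0 0;0.04 0.05 0 0;0.04 0.05 0 5;0.04 0.05 0 7;0.022 0.05 0 7;0 0.05 0 7;0 0.05 0 7;0 0.05 0 7;0 0.05 0 7;0 0.05 0 7;0 0.05 0 7;0 0.05 0 7;0 0.04 0 2.7;-0.04 0.025 0 0;0 0 0 0;0 0 0 0"

```text
time: 3.5
tool_pos: [0.4063, 0.0698, 0.5344]
tcp_rot: [-2.212, -2.231, 0.001]
wrist_force: [-0.1, -0.1, 0.0]
width: 0.997
grip_force: 0.0
```

>>> carry_out --series "0.024 0.003 -0.06 0;0.025 0.003 -0.06 0;0 0 -0.06 0;0 0 -0.06 0;0 0 0 0;0 0 0 0"

```text
time: 4.25
tool_pos: [0.4552, 0.0753, 0.302]
tcp_rot: [2.212, 2.228, 0.003]
wrist_force: [-0.2, -0.0, 1.3]
width: 1.003
grip_force: 0.0
```

```bash
python3 - <<'E'
from h import *
s=bot.read_state(); print(s["tool_pos"],s["tcp_rot"],s["q"].round(2))
P=pose("wrist"); im,d=eyes.read_camera("wrist"); cv2.imwrite("pics/w1.png",im)
X=cloud(d,P).reshape(-1,3); X=X[~np.isnan(X[:,0])]
m=np.hypot(X[:,0]-.455,X[:,1]-.076)<.07
X=X[m]
for lo,hi in((.006,.016),(.018,.026),(.03,.09),(.1,.118)):
    q=X[(X[:,2]>lo)&(X[:,2]<hi)]
    if len(q)>5: print(lo,len(q),rect(q),np.median(q,0).round(4))
E
```

```text
[0.45519017 0.0752688  0.30196292] [2.21249907 2.22768506 0.00327887] [ 0.11 -0.18  1.96 -0.    1.36  0.1 ]
0.006 3046 (array([455.5,  74.2]), array([90.2, 70.1]), 0.4) [0.4559 0.0818 0.0127]
0.018 399 (array([455.4,  74.2]), array([40.4, 40. ]), 90.0) [0.456  0.0889 0.0226]
0.03 535 (array([455. ,  76.6]), array([28.5, 24.3]), 0.1) [0.455  0.0878 0.0625]
0.1 620 (array([455.2,  74.1]), array([28.3, 27.5]), -89.4) [0.4555 0.0745 0.1104]
```

View pics/w1.png

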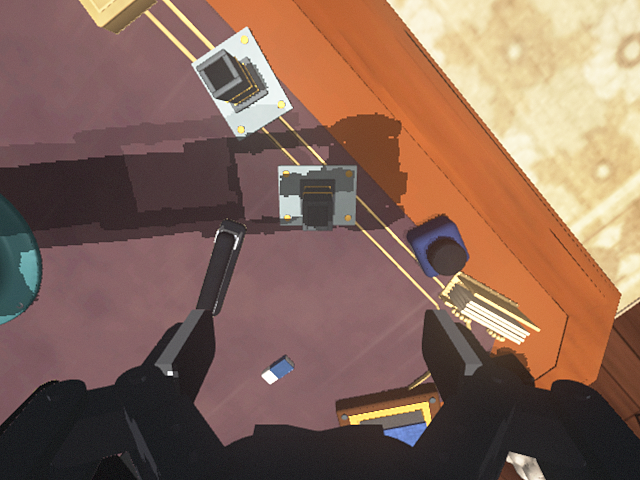

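The wrist view shows the target platen at (318,198), aligned with the jaws. The bottle at (438,245) and the card stand are clear. I descend to grip it.

>>> carry_out --series "0 -0.001 -0.05 0;0 0 -0.05 0;0 0 -0.05 0;0 0 -0.04 0;0 0 -0.0245 0;0 0 0 0;0 0 0 0"

```text
time: 5.18
tool_pos: [0.4569, 0.075, 0.0884]
tcp_rot: [2.21, 2.228, 0.007]
wrist_force: [0.3, 0.6, 0.2]
width: 0.998
grip_force: 0.0
```

>>> carry_out --series "0 0 0 0;0 0 0 0;0 0 0 0;0 0 0 0;0 0 0 0;0 0 0 0;0 0 0 0;0 0 0 0" --jaw -1 --grip_force 60

```text
time: 6.18
tool_pos: [0.4542, 0.0748, 0.0857]
tcp_rot: [2.212, 2.23, 0.001]
wrist_force: [1.5, 0.4, 5.0]
width: 0.315
grip_force: 63.3
```

>>> carry_out --series "0 0 0.01 0;0 0 0.03 0;0 0 0.05 0;0 0 0.05 0;0 0 0.05 0;0 0 0.01 0;0.011 -0.034 0 1.3;0.011 -0.034 0 1.3;0.011 -0.034 0 1.3;0.011 -0.034 0 1.3;0.011 -0.034 0 1.3;0.011 -0.034 0 1.3;0.011 -0.034 0 1.3;0.011 -0.034 0 1.3;0.011 -0.034 0 1.3;0.011 -0.033 0 1.3;0 0 0 0;0 0 0 0;0 0 0 0"

```text
time: 8.55
tool_pos: [0.5627, -0.2631, 0.2838]
tcp_rot: [-1.943, -2.465, 0.0]
wrist_force: [1.3, 0.5, -4.1]
width: 0.319
grip_force: 62.1
```

```bash
python3 - <<'E'
from h import *
s=bot.read_state(); print(s["tool_pos"],s["tcp_rot"],s["wrist_force"],s["width"])
for c in("top","side","wrist"):
    P=pose(c); im,d=eyes.read_camera(c); cv2.imwrite(f"pics/{c}2.png",im); np.save(c+"2.npy",d); np.savez(c+"2P.npz",*P)
    X=cloud(d,P); X[np.isnan(X)]=9; r=np.hypot(X[...,0]-.566,X[...,1]+.265)
    for lo,hi,rm in((.018,.03,.1),(.043,.053,.07),(.06,.13,.02),(.13,.16,.02),(.185,.215,.07),(.216,.228,.05),(.235,.275,.022),(.285,.31,.03)):
        q=X[(X[...,2]>lo)&(X[...,2]<hi)&(r<rm)]
        if len(q)>5: print(c,lo,len(q),rect(q),np.median(q,0).round(4))
E
```

```text
[ 0.56272675 -0.26310353  0.28379897] [-1.94339650e+00 -2.46495828e+00  4.16538033e-04] [ 1.32440418  0.45896884 -4.10573328] 0.3192735436998777
top 0.018 884 (array([ 567.8, -263. ]), array([143.7, 115.8]), 14.8) [ 0.5668 -0.2242  0.0238]
top 0.043 487 (array([ 562.6, -245.9]), array([89.9, 31.7]), 14.0) [ 0.5655 -0.2442  0.0483]
top 0.185 561 (array([ 562.5, -257. ]), array([91.2, 63.2]), 15.1) [ 0.5818 -0.2369  0.2098]
top 0.216 65 (array([ 567.4, -247.9]), array([26.2, 15.9]), 12.9) [ 0.5701 -0.244   0.2199]
top 0.235 39 (array([ 566.5, -246.8]), array([15.4,  2.1]), 15.9) [ 0.5668 -0.2465  0.2541]
top 0.285 23 (array([ 578.7, -247.2]), array([19.7,  2.3]), -12.5) [ 0.5768 -0.2468  0.295 ]
side 0.018 885 (array([ 565. , -263.3]), array([145., 120.]), 13.5) [ 0.5648 -0.2312  0.0236]
side 0.043 563 (array([ 565.8, -265. ]), array([89.6, 79.3]), 13.4) [ 0.5637 -0.2585  0.0479]
side 0.06 113 (array([ 566. , -261.1]), array([11., 10.]), -84.7) [ 0.5657 -0.2599  0.0993]
side 0.13 36 (array([ 565.2, -260.9]), array([10.3,  7. ]), 16.1) [ 0.5655 -0.2606  0.1391]
side 0.185 578 (array([ 5
[... 229 characters left out ...]
) [ 0.5631 -0.2488  0.2556]
side 0.285 326 (array([ 565. , -260.4]), array([52.3, 34.8]), 21.7) [ 0.5628 -0.2504  0.2998]
wrist 0.018 4488 (array([ 559.1, -237.3]), array([145. ,  54.5]), 13.6) [ 0.5551 -0.2271  0.0249]
wrist 0.043 2393 (array([ 561.1, -246. ]), array([90. , 27.4]), 13.5) [ 0.5612 -0.2455  0.0492]
wrist 0.185 10419 (array([ 563.9, -263.9]), array([90.5, 70.8]), 13.4) [ 0.5575 -0.2481  0.2119]
wrist 0.216 1559 (array([ 563.1, -260.7]), array([40.1, 34.8]), 14.0) [ 0.56   -0.249   0.2219]
wrist 0.235 1925 (array([ 562.3, -251.5]), array([35. ,  5.2]), 13.0) [ 0.5607 -0.2503  0.2585]
wrist 0.285 9162 (array([ 564. , -263.7]), array([54.4, 29.4]), 14.7) [ 0.5635 -0.2576  0.3026]
```

>>> carry_out --series "0.003 -0.003 0 0;0 0 -0.02 0;0 0 -0.014 0;0 0 0 0;0 0 0 0;0 0 0 0"

```text
time: 9.45
tool_pos: [0.5669, -0.2675, 0.2519]
tcp_rot: [1.945, 2.465, 0.0]
wrist_force: [-0.2, -0.7, -3.9]
width: 0.323
grip_force: 62.0
```

```bash
cat > m.py <<'E'
from h import *
s=bot.read_state(); print(s["tool_pos"],s["tcp_rot"],s["wrist_force"],s["torque"])
z=s["tool_pos"][2]-.0857
for c in("side","wrist"):
    P=pose(c); im,d=eyes.read_camera(c); cv2.imwrite(f"pics/{c}3.png",im)
    X=cloud(d,P); X[np.isnan(X)]=9; r=np.hypot(X[...,0]-.566,X[...,1]+.265)
    for n,lo,hi,rm in(("base",.018,.03,.1),("block",.043,.053,.07),("rod",.06,.15,.02),("plate",z+.009,z+.016,.07),("boss",z+.019,z+.026,.05)):
        q=X[(X[...,2]>lo)&(X[...,2]<hi)&(r<rm)]
        if len(q)>5:
            a=np.radians(13.4); Q=q[:,:2]@np.array([[np.cos(a),-np.sin(a)],[np.sin(a),np.cos(a)]])*1000
            l=np.percentile(Q,.5,0);h=np.percentile(Q,99.5,0); print(c,n,len(q),rect(q),"long-mid %.1f long %.1f..%.1f perp %.1f..%.1f"%((l[0]+h[0])/2,l[0],h[0],l[1],h[1]),np.median(q[:,2]).round(4))
E
python3 m.py
```

```text
[ 0.56692369 -0.26752454  0.25192383] [1.94510819e+00 2.46538548e+00 3.43439555e-04] [-0.21223306 -0.7475184  -3.89955874] [0.00691067 0.05743974 0.02401003]
side base 887 (array([ 565.1, -262.3]), array([145.3, 118.7]), 12.8) long-mid 489.0 long 417.1..560.9 perp -440.4..-328.2 0.0236
side block 563 (array([ 565.3, -263.6]), array([89.8, 75.4]), 14.2) long-mid 488.9 long 444.4..533.4 perp -424.2..-350.9 0.0479
side rod 149 (array([ 565.9, -260.3]), array([11. , 10.1]), -85.2) long-mid 489.9 long 484.9..494.8 perp -389.7..-379.1 0.1082
side plate 411 (array([ 566.6, -265.8]), array([90. , 76.2]), 13.4) long-mid 489.7 long 444.9..534.6 perp -426.0..-352.2 0.1779
side boss 88 (array([ 566.4, -263.1]), array([40.6, 40.1]), -77.9) long-mid 489.7 long 469.8..509.7 perp -407.8..-367.4 0.1879
wrist base 5229 (array([ 558.9, -236.5]), array([145.1,  53.7]), 13.3) long-mid 488.8 long 417.3..560.4 perp -385.9..-333.0 0.0249
wrist block 2735 (array([ 561. , -245.5]), array([90.2, 26.2]), 13.3) long-mid 488.8 long 444.3..533.4 perp -381.1..-355.9 0.0493
wrist plate 9941 (array([ 567.7, -267.9]), array([90.4, 70.3]), 13.3) long-mid 490.1 long 445.4..534.8 perp -423.7..-357.3 0.1792
wrist boss 1432 (array([ 567. , -265.2]), array([40.1, 35.2]), 13.7) long-mid 490.1 long 470.2..510.0 perp -404.3..-372.1 0.1892
```

View pics/side3.png

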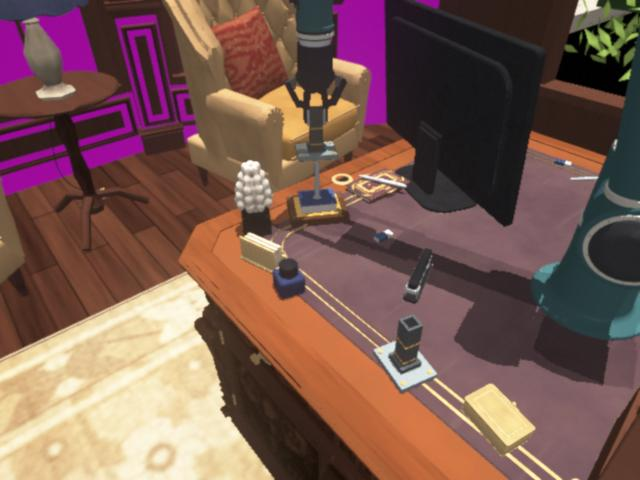

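The side view shows the platen held level just above the rod, at (317,152). I trim about 1 mm and lower it onto the taper.

>>> carry_out --series "-0.0012 0.0011 0 0;0 0 -0.01 0;0 0 -0.006 0;0 0 -0.003 0;0 0 -0.002 0;0 0 0 0;0 0 0 0"

```text
time: 10.42
tool_pos: [0.5655, -0.2662, 0.2305]
tcp_rot: [1.946, 2.466, 0.0]
wrist_force: [-0.3, 0.5, -3.2]
width: 0.318
grip_force: 62.0
```

>>> carry_out --series "0 0 -0.002 0;0 0 -0.002 0;0 0 0 0;0 0 0 0"

```text
time: 10.92
tool_pos: [0.5653, -0.2661, 0.2261]
tcp_rot: [-1.946, -2.466, 0.0]
wrist_force: [0.6, -0.3, -4.6]
width: 0.322
grip_force: 62.0
```

>>> carry_out --series "0 0 -0.002 0;0 0 -0.002 0;0 0 0 0;0 0 0 0"

```text
time: 11.42
tool_pos: [0.5653, -0.2661, 0.2221]
tcp_rot: [-1.946, -2.466, 0.0]
wrist_force: [0.3, 0.2, -4.9]
width: 0.322
grip_force: 62.0
```

>>> carry_out --series "0 0 -0.004 0;0 0 -0.004 0;0 0 -0.004 0;0 0 -0.004 0;0 0 0 0;0 0 0 0"

```text
time: 12.18
tool_pos: [0.5654, -0.2662, 0.2062]
tcp_rot: [1.946, 2.466, -0.0]
wrist_force: [0.7, 0.3, -4.1]
width: 0.322
grip_force: 62.0
```

>>> carry_out --series "0 0 -0.005 0;0 0 -0.005 0;0 0 -0.005 0;0 0 -0.005 0;0 0 -0.005 0;0 0 0 0;0 0 0 0"

```text
time: 13.05
tool_pos: [0.5654, -0.2662, 0.1813]
tcp_rot: [1.946, 2.466, 0.0]
wrist_force: [-0.3, -0.0, -4.0]
width: 0.318
grip_force: 62.0
```

>>> carry_out --series "0 0 -0.005 0;0 0 -0.005 0;0 0 -0.005 0;0 0 -0.005 0;0 0 -0.005 0;0 0 -0.005 0;0 0 -0.003 0;0 0 0 0;0 0 0 0;0 0 0 0"

```text
time: 14.3
tool_pos: [0.5655, -0.2663, 0.1485]
tcp_rot: [1.946, 2.466, 0.0]
wrist_force: [0.2, 0.9, -5.2]
width: 0.318
grip_force: 62.1
```

>>> carry_out --series "0 0 -0.004 0;0 0 -0.004 0;0 0 -0.003 0;0 0 -0.001 0;0 0 0 0;0 0 0 0;0 0 0 0"

```text
time: 15.18
tool_pos: [0.5655, -0.2663, 0.1364]
tcp_rot: [1.946, 2.466, 0.0]
wrist_force: [0.1, 0.1, -4.6]
width: 0.322
grip_force: 62.1
```

>>> carry_out --series "0 0 -0.001 0;0 0 -0.001 0;0 0 -0.001 0;0 0 0 0;0 0 0 0"

```text
time: 15.8
tool_pos: [0.5654, -0.2663, 0.1336]
tcp_rot: [1.946, 2.466, -0.0]
wrist_force: [-1.2, 0.5, -0.4]
width: 0.315
grip_force: 62.5
```

>>> carry_out --series "0 0 -0.0005 0;0 0 -0.0005 0;0 0 0 0;0 0 0 0"

```text
time: 16.3
tool_pos: [0.5655, -0.2663, 0.1327]
tcp_rot: [1.946, 2.466, -0.0]
wrist_force: [-1.7, 0.8, 3.1]
width: 0.318
grip_force: 63.1
```

>>> carry_out --series "0 0 -0.0005 0;0 0 -0.0004 0;0 0 0 0;0 0 0 0"

```text
time: 16.8
tool_pos: [0.5655, -0.2663, 0.1321]
tcp_rot: [1.946, 2.466, -0.0]
wrist_force: [-3.8, 1.0, 6.2]
width: 0.323
grip_force: 63.4
```

>>> carry_out --series "0 0 -0.0003 0;0 0 -0.0003 0;0 0 0 0;0 0 0 0"

```text
time: 17.3
tool_pos: [0.5655, -0.2664, 0.1318]
tcp_rot: [1.945, 2.466, -0.0]
wrist_force: [-3.8, 0.9, 7.2]
width: 0.322
grip_force: 63.6
```

>>> carry_out --series "0 0 -0.0004 0;0 0 -0.0003 0;0 0 0 0;0 0 0 0;0 0 0 0"

```text
time: 17.92
tool_pos: [0.5656, -0.2664, 0.1315]
tcp_rot: [1.945, 2.466, -0.0]
wrist_force: [-3.5, 2.3, 9.1]
width: 0.32
grip_force: 63.8
```

>>> carry_out --series "0 0 0 0;0 0 0 0;0 0 0 0;0 0 0 0;0 0 0 0;0 0 0 0"

```text
time: 18.68
tool_pos: [0.5656, -0.2664, 0.1315]
tcp_rot: [1.945, 2.466, -0.0]
wrist_force: [-4.1, 0.8, 9.4]
width: 0.32
grip_force: 63.8
```

>>> carry_out --series "0 0 -0.0002 0;0 0 0 0;0 0 0 0;0 0 0 0;0 0 0 0;0 0 0 0"

```text
time: 19.42
tool_pos: [0.5656, -0.2664, 0.1314]
tcp_rot: [1.945, 2.466, -0.0]
wrist_force: [-5.6, 1.9, 9.4]
width: 0.313
grip_force: 63.9
```

>>> carry_out --series "0 0 0.0008 0;0 0 0.0008 0;0 0 0.0007 0;0 0 0.0007 0;0 0 0 0;0 0 0 0"

```text
time: 20.18
tool_pos: [0.5655, -0.2662, 0.1327]
tcp_rot: [1.946, 2.466, 0.0]
wrist_force: [-1.9, -0.1, 3.2]
width: 0.319
grip_force: 63.0
```

>>> carry_out --series "0 0 0.0004 0;0 0 0.0005 0;0 0 0 0;0 0 0 0"

```text
time: 20.68
tool_pos: [0.5654, -0.2662, 0.1334]
tcp_rot: [1.946, 2.466, 0.0]
wrist_force: [0.2, 0.8, 0.5]
width: 0.321
grip_force: 62.6
```

>>> carry_out --series "0 0 0 0;0 0 0 0;0 0 0 0;0 0 0 0;0 0 0 0;0 0 0 0;0 0 0 0;0 0 0 0" --jaw 1

```text
time: 21.68
tool_pos: [0.5653, -0.2662, 0.1337]
tcp_rot: [-1.946, -2.466, -0.0]
wrist_force: [-0.1, -0.1, 0.7]
width: 0.999
grip_force: 0.0
```

>>> carry_out --series "0 0 0.01 0;0 0 0.03 0;0 0 0.05 0;0 0 0.05 0;0 0 0.05 0;0 0 0 0;0 0 0 0;0 0 0 0"

```text
time: 22.68
tool_pos: [0.5644, -0.2657, 0.3216]
tcp_rot: [-1.944, -2.464, 0.001]
wrist_force: [-0.5, -0.6, -0.7]
width: 1.0
grip_force: 0.0
```

```bash
sed -i 's/^z=.*/z=.0475/; s/("side","wrist")/("side","top","wrist")/' m.py; python3 m.py | grep -v rod
```

```text
[ 0.56442221 -0.26570598  0.32161034] [-1.94374049e+00 -2.46369611e+00  1.07088922e-03] [-0.54739092 -0.5622985  -0.72491886] [-0.03643044 -0.02190986  0.0086318 ]
side base 884 (array([ 565.2, -262.7]), array([144.7, 123.4]), 13.5) long-mid 489.0 long 417.3..560.8 perp -441.3..-327.8 0.0236
side block 119 (array([ 568.3, -234. ]), array([103.6,  42.8]), -15.3) long-mid 488.7 long 443.7..533.7 perp -402.9..-350.2 0.048
side plate 409 (array([ 564.8, -263.4]), array([91.4, 73.4]), 14.9) long-mid 488.8 long 444.1..533.4 perp -422.4..-351.0 0.0594
side boss 84 (array([ 564.9, -262.4]), array([42.7, 39.6]), -77.7) long-mid 488.8 long 469.1..508.5 perp -406.9..-364.8 0.0696
top base 1163 (array([ 567. , -264.4]), array([144.5, 116.2]), 13.8) long-mid 490.7 long 419.3..562.1 perp -444.5..-331.2 0.0239
top block 31 (array([ 565. , -237.9]), array([97.6, 39.1]), -5.2) long-mid 489.6 long 445.0..534.1 perp -391.9..-353.2 0.0498
top plate 523 (array([ 566.6, -264.3]), array([90.3, 70.6]), 13.0) long-mid 490.2 long 445.9..534.6 perp -422.9..-353.3 0.0596
top boss 92 (array([ 565.5, -260.2]), array([40., 32.]), 15.0) long-mid 489.6 long 469.8..509.4 perp -400.5..-368.1 0.0695
wrist base 5864 (array([ 566.2, -266.6]), array([145.4, 115.4]), 13.8) long-mid 489.0 long 417.1..560.8 perp -446.1..-333.3 0.0248
wrist block 50 (array([ 574.4, -228.6]), array([53.9,  0.4]), 13.6) long-mid 505.8 long 479.1..532.5 perp -355.8..-355.3 0.0464
wrist plate 3465 (array([ 566. , -266.4]), array([90. , 70.1]), 13.4) long-mid 488.9 long 444.1..533.6 perp -425.1..-355.4 0.0604
wrist boss 413 (array([ 566.2, -266.1]), array([39.6, 39.4]), -76.9) long-mid 488.9 long 469.4..508.5 perp -409.6..-370.4 0.0705
```

View pics/wrist3.png

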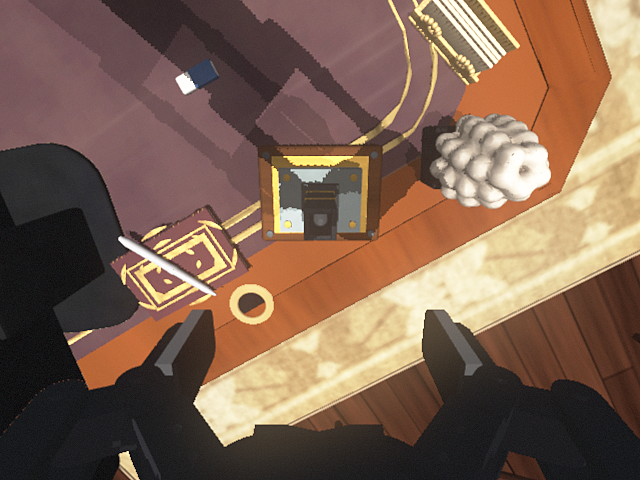

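The platen, at (320,195), lies flat and square on the block with the rod inside its grip. The gripper is clear and the ornament and card stand are undisturbed. I'm handing in.

```bash
python3 -c "
from workcell import bot
print(bot.finish_job())"
```

```text
the job is handed in; nothing more can be done
None
```

I threaded the platen on the rod, pressed the block at about 14 N (worked out from the wrist force) for over a second, and left it released and flat on the block, within about half a degree of square; the job is handed in, but no verdict was returned.

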